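Tuck the flashing under the roof shingle and hold it down

TASK

Pick up the grey L-shaped flashing strip and slide the front edge of its flat flange well under (at least 20 mm) the middle one of the three lapped shingles on the roof panel, centred and square, without lifting any shingle. Press it down firmly, flat on the board, and finish while still holding it pressed down. Leave the bin, tape roll and can where they are.

Things in the scene. Friction and masses are not known exactly. Their poses are not given: they have to be found in the camera images.
- flashing: Loose grey plastic strip, about 90 g: flat flange 90 x 90 x 4 mm with an upright wall to grip, 10 mm thick (x), 90 mm long (y), its top 37 mm above the underside. Origin: underside, below the middle of the wall. +x points to the flange's front edge, 75 mm from the origin; rear edge 15 mm behind the origin; z up. Starts flat on the table.
- nose (a point): Middle of the flashing's front edge, on its underside (75 mm along +x from the flashing's origin); axes as the flashing.
- board: Roof panel, fixed: plywood 280 (x) x 330 (y) x 18 mm, top at z = 18 mm; origin at the centre of its underside. +x points from the bare half (x below 10 mm) to the slate-grey shingles: three side by side, each 90 (x) x 100 (y) x 5 mm, at y = -104, 0, 104 mm, free edges at x = 10 mm, tops 13 mm above the board; past x = 85 mm a fixed upper course, 20 mm above the board.
- lap (a point): Point on the board's top straight under the middle of the middle shingle's free edge; axes as the board (+x runs in under the shingle). The shingle's underside is 8 mm above it; a batten closes the gap 45 mm in. The flashing's front edge is to go 20 to 45 mm in from here.
- shingle_mid (a joint): Middle shingle's hinge, rad: 0 lying down, grows as its free edge is lifted (0.06 is about 5 mm). It lies by its own weight (60 g) and lifts very easily.
- shingle_left (a joint): The same for the shingle on the board's +y side.
- shingle_right (a joint): The same for the shingle on the board's -y side.
- bin: Bystander: small orange open parts bin, 75 x 90 x 45 mm, loose; origin at the centre of its underside.
- tape: Bystander: roll of tape lying flat, 100 mm across, 24 mm high, loose; origin at the centre of its underside.
- can: Bystander: plain metal drink can, 66 mm across, 115 mm high, loose; origin at the centre of its underside.
Mind the look-alikes: they are no part of the job. What is meant by the flashing is not green or red, and is the larger of those in its own colour.

How it is judged:
By the outcome, as a careful person would: the job done as asked, in the order asked, and still so for the second after the job is handed in, while the arm keeps its last pose, push and grip.
It also fails if it takes over 42 s, if anything falls off the work surface, if the arm or the gripper's body presses on something with over 40 N, if the wrist force passes 120 N, or if a joint passes its speed limit or range.

ROBOT

A 7-joint arm with a two-finger parallel gripper is mounted at the origin on the work surface. World frame = base frame: x ahead of the robot, y to its left, z up, the work surface at z = 0. Lengths are in m, angles in rad, forces in N, time in s.
With the tool pointing down it reaches from about 0.4 to 0.85 m from the base axis. Payload 10.4 kg.
Tool frame: the origin (TCP) lies between the finger pads; the fingertips stand manip.finger_overhang ahead of it and the grasp point (between the pads) lies 11 mm behind it (manip.finger_overhang is the distance from the TCP to the fingertips, in m); x points along the fingers, z is the direction in which the jaws open and shut, and the axes are right-handed (so a half turn about x gives the same grasp; the last joint's range is limited). The gripper opens to 85 mm and grips with 20 to 120 N. Pads are 22 mm wide; open, the fingers measure 114 mm over their backs; the gripper's body (76 mm by 85 mm) begins 54 mm behind the grasp point. The pads swing forward as they close: fully open they stand 13 mm farther back than shut.
Start: joints at [1.3, 0.332, -0.065, 1.46, 0.022, 1.35, -0.088], TCP at [0.153, -0.606, 0.239] pointing down, gripper open.
Joint ranges: [-2.6, 2.6], [-0.5, 2.12], [-1.47, 1.34], [0.16, 2.42], [-1.27, 4.41], [0.06, 2.06], [-2.6, 2.6]. Speed limits (rad/s): [2.22, 2.22, 2.79, 2.79, 3.14, 3.14, 3.14].

INTERFACE

Orientations are given as a unit quaternion [x, y, z, w].
In Python, from workcell import get_obs, camera, workorder, manip gives the robot as it stands. The module is installed in compiled form; this text tells all that it offers.
- The arm moves only by the tool play_rows, never from a script. Its argument "increments" is text: rows parted by semicolons, each of 4 numbers parted by spaces: the shift along the tool's x, y, z in m, then the turn about the tool's x in rad. A call has 1 to 20 rows; each row shifts and turns the pose as measured when the row begins, along the tool's axes as they then stand; what a row does not reach is not made up. A row lasts 1/10 s, in which the tool goes at most 50 mm and 8.59 degrees, less where a joint would pass 70% of its speed; a pose out of reach is approached as far as the arm can. A call is refused whole if a number of a shift passes 0.05 or a number of a turn 0.15, either way. A call with a gripper value outside its range is refused whole. "hand" is the gripper command: -1 is fully open, 1 is shut, values between are in proportion, set as the call begins (left out, the last holds). The fingers move at their own pace and stop on an object; "squeeze" is the grip in N (left out, the last holds). Time passes only in rows, so rows that do not move let the fingers close. It gives the time, the measured TCP pose, the force and the opening at its end, in the units of the state.
- get_obs(): the state, without advancing time (a new reading comes with each control period).
- camera(name): name is "side" or "top" or "wrist"; returns a dict with "img" (480x640x3 uint8, blue, green, red), "fov_y" (degrees; the focal length in pixels is half the picture's height over the tangent of half this angle, whatever the lens; pixels are square), "cx", "cy" (the principal point, pixels), "R" (3x3) and "t" (3): a world point X has camera coordinates R X + t; the wrist camera has in their place "tool_from_camera" (4x4, takes a point from camera to tool coordinates, whose origin is the TCP and whose axes are the tool frame's). Camera axes: x right, y down, z forward; pixel columns grow to the right and rows downward; lengths in m; the calibration is good to about 2 mm. A picture is of the moment at which its call begins: read the wrist's pose just before it. There is no depth.
- workorder.hand_in(): hands the job in, once; it reports no verdict.
The state is a dict: "clock": time; "joint_pos": joint angles; "joint_velocities": joint speeds; "tau": joint torques, N m; "position": TCP position; "ee_rot": TCP orientation; "ft_force": force on the tool from outside, world axes, zero at the start; "torque": the same for the moment, N m; "grip_width": opening from 0.0 (shut) to 1.0 (fully open).
Only numpy, scipy, OpenCV 4.12 (cv2) and the standard library are available. Lean on these libraries where they do the work, as an engineer would, in place of code of your own. Each camera call takes 0.05 s, during which the arm holds its last target.

## Working session

There is one attempt and no reset: what is moved stays moved. The work goes in short steps, Python scripts to look and compute and a tool call to move; the robot and the scene stay as the last step left them, time stands still between calls to the robot, and variables do not carry over. Pictures are saved under pics/ and viewed, and the job is handed in when it is done.

Besides the shell and the picture viewer there is one more tool, called after ">>>" by a JSON object that holds its "fn" and its "kwargs". play_rows: Moves the arm, as the interface text tells. Its arguments: {"type":"object","properties":{"increments":{"type":"string"},"hand":{"type":"number"},"squeeze":{"type":"number"}},"required":["increments"]}

```bash
mkdir -p pics; cat > h.py <<'E'
import numpy as np, cv2
from workcell import get_obs, camera, workorder, manip
from scipy.spatial.transform import Rotation as Rot
def snap(name,fn):
    o=get_obs(); c=camera(name); cv2.imwrite('pics/'+fn,c['img']); return o,c
def cam(c,o=None):
    f=c['img'].shape[0]/2/np.tan(np.radians(c['fov_y'])/2)
    if 'R' in c:
        R=np.array(c['R']);t=np.array(c['t']); C=-R.T@t; return f,R.T,C
    T=np.array(c['tool_from_camera']); Rt=Rot.from_quat(o['ee_rot']).as_matrix()
    return f,Rt@T[:3,:3],Rt@T[:3,3]+np.array(o['position'])
def ray(c,u,v,z,o=None):
    f,W,C=cam(c,o); d=W@np.array([(u-c['cx'])/f,(v-c['cy'])/f,1]); return C+d*(z-C[2])/d[2]
def proj(c,X,o=None):
    f,W,C=cam(c,o); p=W.T@(np.array(X)-C); return p[0]/p[2]*f+c['cx'],p[1]/p[2]*f+c['cy']
E
python3 - <<'E'
from h import *
for n in ['top','side','wrist']:
    o,c=snap(n,n+'0.png'); f,W,C=cam(c,o); print(n,f,C.round(3),c['cx'],c['cy'])
print(o, manip.finger_overhang)
E
```

```text
top 513.5645209484599 [ 0.347 -0.016  1.346] 318.0686031193047 248.5944242974839
side 605.8836367919054 [ 0.367 -1.09   1.171] 314.85109406375335 242.48830843729277
wrist 358.2623241097687 [ 0.234 -0.585  0.374] 323.43058906948846 242.0547317920927
{'clock': 0.1, 'joint_pos': array([ 1.30041272,  0.33285638, -0.06470454,  1.46081179,  0.02159084,
        1.34990143, -0.08848586]), 'joint_velocities': array([ 1.87720347e-05, -1.24194504e-03, -2.40516492e-03, -1.45944002e-03,
        9.75057558e-04, -1.29726599e-03,  7.45636180e-05]), 'tau': array([ 1.11363843e-03, -6.26752067e+01,  4.93282790e-02, -3.92434144e+01,
        1.63316948e-02,  6.92588932e-03,  2.87483454e-05]), 'position': array([ 0.15321348, -0.60561203,  0.23858744]), 'ee_rot': array([ 0.43463605,  0.55832975, -0.43410454,  0.55759541]), 'ft_force': array([ 0.36331355,  0.25905541, -0.22360032]), 'torque': array([ 0.0503776 , -0.0116466 ,  0.01259705]), 'grip_width': 1.001510375128666} 0.008
```

View pics/top0.png

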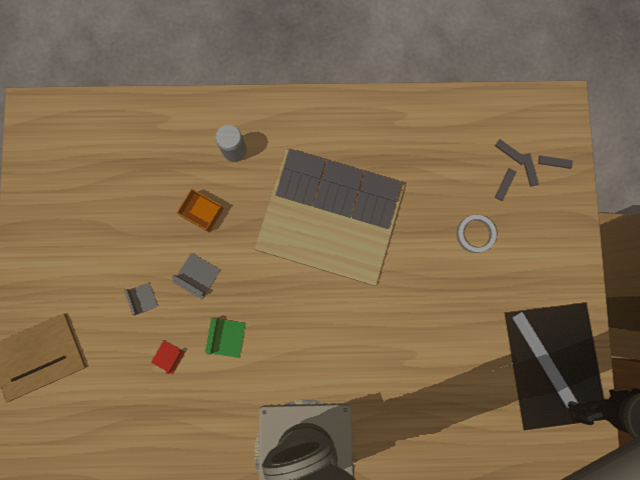

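View pics/side0.png

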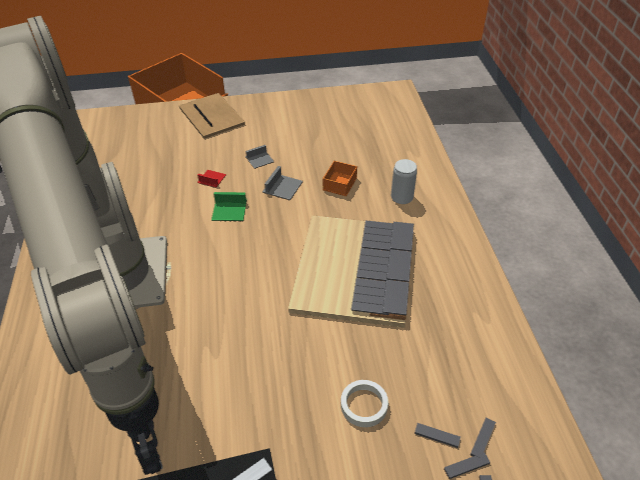

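View pics/wrist0.png

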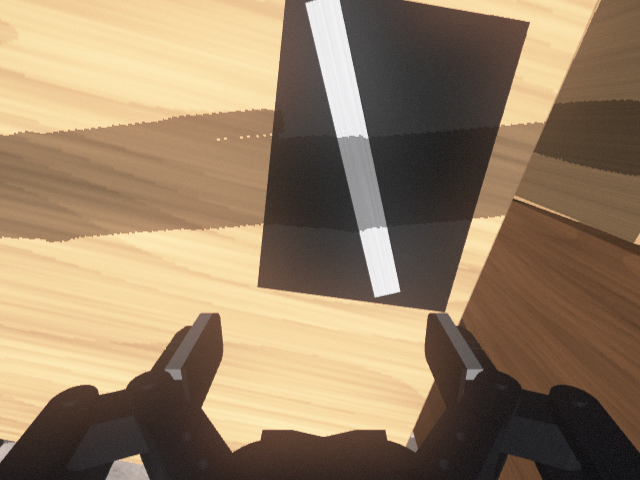

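Candidates in the top view are a larger grey L at (197,275), a smaller grey L at (142,298), a green L at (226,337) and a red L at (168,357). By the description I choose the larger grey one at (197,275). The can, bin and tape are at (230,140), (201,210) and (477,233). The board is centred near (332,217), with its shingles toward the top. Next is a close crop to check this choice.

```bash
python3 - <<'E'
from h import *
o,c=snap('top','t1.png'); im=c['img']
a=cv2.resize(im[245:320,115:255],None,fx=5.6,fy=5.6,interpolation=cv2.INTER_CUBIC); cv2.imwrite('pics/crop1.png',a)
b=cv2.resize(im[140:295,245:415],None,fx=3.8,fy=3.8,interpolation=cv2.INTER_CUBIC); cv2.imwrite('pics/crop2.png',b)
hsv=cv2.cvtColor(im,cv2.COLOR_BGR2HSV)
m=((hsv[...,1]<60)).astype(np.uint8)*255
m[:245]=0;m[320:]=0;m[:,:115]=0;m[:,255:]=0
for k in cv2.findContours(m,0,2)[0]:
    if cv2.contourArea(k)>200:
        r=cv2.minAreaRect(k); print(cv2.contourArea(k),r); print(cv2.boxPoints(r).round(1).tolist())
s,cs=snap('side','s1.png')
cv2.imwrite('pics/crop3.png',cv2.resize(cs['img'][135:240,180:320],None,fx=5.5,fy=5.5,interpolation=cv2.INTER_CUBIC))
E
```

```text
472.5 ((143.54298400878906, 297.5203552246094), (25.69610023498535, 20.449249267578125), 70.34617614746094)
[[129.60000610351562, 288.8999938964844], [148.89999389648438, 282.0], [157.5, 306.20001220703125], [138.1999969482422, 313.1000061035156]]
1095.0 ((194.8269805908203, 274.78314208984375), (37.022953033447266, 34.70012664794922), 31.429563522338867)
[[170.0, 279.8999938964844], [188.10000610351562, 250.3000030517578], [219.6999969482422, 269.6000061035156], [201.60000610351562, 299.20001220703125]]
```

View pics/crop1.png

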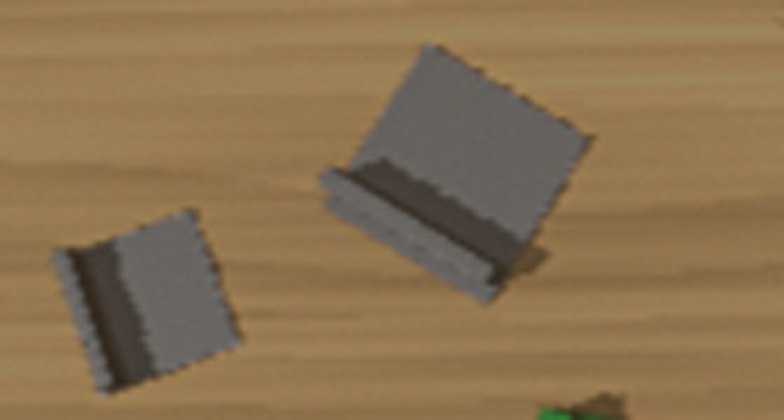

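View pics/crop2.png

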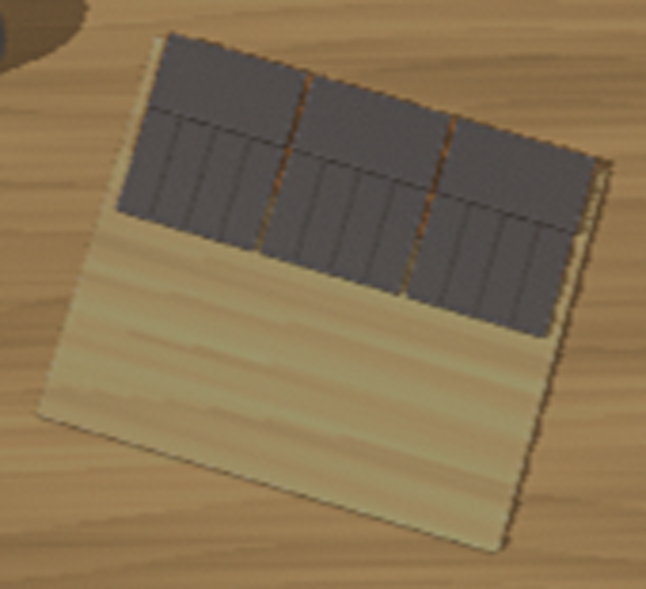

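View pics/crop3.png

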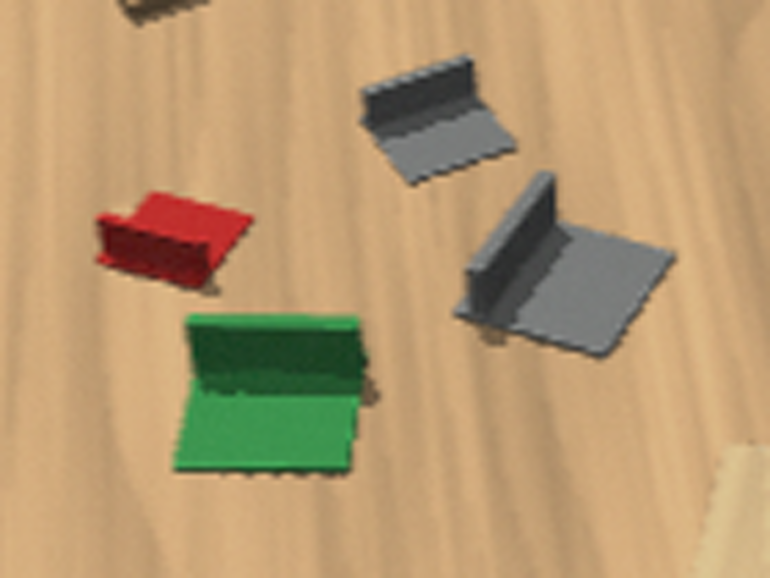

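The crop confirms the larger grey L. It has an upright wall at lower left, and its front edge runs from crop pixel (430,45) to (592,138). The smaller grey one is the decoy.

```bash
python3 - <<'E'
from h import *
o,c=snap('top','t2.png'); o,cs=snap('side','s2.png')
def rep(n,c,a,b,z):
    A=ray(c,*a,z);B=ray(c,*b,z);d=B-A
    print(n,A.round(4),B.round(4),'len',np.linalg.norm(d).round(4),'mid',((A+B)/2).round(4),'normal yaw deg',np.degrees(np.arctan2(d[1],d[0])).round(1)+90)
k=lambda u,v:(u/5.6+115,v/5.6+245); q=lambda u,v:(u/3.8+245,v/3.8+140); s=lambda u,v:(u/5.5+180,v/5.5+135)
rep('front top',c,k(428,46),k(592,138),.004)
rep('front side',cs,s(673,258),s(606,355),.004)
rep('walltop front side',cs,s(553,173),s(476,270),.037)
rep('walltop top front',c,k(330,170),k(500,285),.037)
rep('board rear',c,q(38,412),q(500,550),.018)
rep('board side',c,q(38,412),q(158,38),.018)
rep('shing edge',c,q(118,210),q(550,338),.031)
rep('mid shing',c,q(262,252),q(403,294),.031)
E
```

```text
front top [0.5083 0.2881 0.004 ] [0.4637 0.2116 0.004 ] len 0.0886 mid [0.486  0.2498 0.004 ] normal yaw deg -30.200000000000003
front side [0.5078 0.2835 0.004 ] [0.4632 0.2115 0.004 ] len 0.0847 mid [0.4855 0.2475 0.004 ] normal yaw deg -31.799999999999997
walltop front side [0.4489 0.325  0.037 ] [0.4008 0.2515 0.037 ] len 0.0879 mid [0.4248 0.2883 0.037 ] normal yaw deg -33.2
walltop top front [0.4485 0.3243 0.037 ] [0.3951 0.2472 0.037 ] len 0.0939 mid [0.4218 0.2857 0.037 ] normal yaw deg -34.7
board rear [0.5162 0.1205 0.018 ] [ 0.4158 -0.1931  0.018 ] len 0.3293 mid [ 0.466  -0.0363  0.018 ] normal yaw deg -17.799999999999997
board side [0.5162 0.1205 0.018 ] [0.7793 0.0351 0.018 ] len 0.2766 mid [0.6477 0.0778 0.018 ] normal yaw deg 72.0
shing edge [0.6534 0.0636 0.031 ] [ 0.5593 -0.2306  0.031 ] len 0.3089 mid [ 0.6064 -0.0835  0.031 ] normal yaw deg -17.700000000000003
mid shing [ 0.6224 -0.0347  0.031 ] [ 0.5915 -0.1308  0.031 ] len 0.1009 mid [ 0.607  -0.0827  0.031 ] normal yaw deg -17.799999999999997
```

```bash
cat >> h.py <<'E'
def plan(target,yaw=None,n=None,vmax=.045,show=True):
    """rows straight to target, tool z axis to world yaw(deg, mod 180 nearest)"""
    o=get_obs();R=Rot.from_quat(o['ee_rot']);p=np.array(o['position']);M=R.as_matrix()
    zy=np.degrees(np.arctan2(M[1,2],M[0,2])); dt=0
    if yaw is not None: dt=(yaw-zy+90)%180-90
    turn=-np.radians(dt) # x is down
    D=np.array(target)-p
    if n is None: n=int(max(1,np.ceil(np.linalg.norm(D)/vmax),np.ceil(abs(turn)/.14)))
    print('pos',p.round(4),'xaxis',M[:,0].round(4),'zyaw',zy.round(2),'dist',np.linalg.norm(D).round(3),'turn',turn.round(3),'n',n, 'j',np.round(o['joint_pos'],2))
    rows=[]
    for i in range(n):
        Mi=(R*Rot.from_rotvec([turn*i/n,0,0])).as_matrix()
        d=Mi.T@(D/n); rows.append('%.4f %.4f %.4f %.3f'%(*d,turn/n))
    print('; '.join(rows))
E
python3 - <<'E'
from h import *
plan([.42,-.42,.24]); plan([.55,-.1,.24])
plan([.422,.2885,.24],-32)
E
```

```text
pos [ 0.1533 -0.6058  0.2391] xaxis [-1.e-04  3.e-04 -1.e+00] zyaw -75.8 dist 0.325 turn -0.0 n 8 j [ 1.3   0.33 -0.06  1.46  0.02  1.35 -0.09]
-0.0001 0.0380 -0.0143 -0.000; -0.0001 0.0380 -0.0143 -0.000; -0.0001 0.0380 -0.0143 -0.000; -0.0001 0.0380 -0.0143 -0.000; -0.0001 0.0380 -0.0143 -0.000; -0.0001 0.0380 -0.0143 -0.000; -0.0001 0.0380 -0.0143 -0.000; -0.0001 0.0380 -0.0143 -0.000
pos [ 0.1533 -0.6058  0.2391] xaxis [-1.e-04  3.e-04 -1.e+00] zyaw -75.8 dist 0.643 turn -0.0 n 15 j [ 1.3   0.33 -0.06  1.46  0.02  1.35 -0.09]
-0.0000 0.0339 -0.0262 -0.000; -0.0000 0.0339 -0.0262 -0.000; -0.0000 0.0339 -0.0262 -0.000; -0.0000 0.0339 -0.0262 -0.000; -0.0000 0.0339 -0.0262 -0.000; -0.0000 0.0339 -0.0262 -0.000; -0.0000 0.0339 -0.0262 -0.000; -0.0000 0.0339 -0.0262 -0.000; -0.0000 0.0339 -0.0262 -0.000; -0.0000 0.0339 -0.0262 -0.000; -0.0000 0.0339 -0.0262 -0.000; -0.0000 0.0339 -0.0262 -0.000; -0.0000 0.0339 -0.0262 -0.000; -0.0000 0.0339 -0.0262 -0.000; -0.0000 0.0339 -0.0262 -0.000
pos [ 0.1533 -0.6058  0.2391] xaxis [-1.e-04  3.e-04 -1.e+00] zyaw -75.8 dist 0.934 turn -0.764 n 21 j [ 1.3   0.33 -0.06  1.46  0.02  1.35 -0.09]
-0.0000 0.0229 -0.0381 -0.036; -0.0000 0.0242 -0.0373 -0.036; -0.0000 0.0256 -0.0364 -0.036; -0.0000 0.0269 -0.0354 -0.036; -0.0000 0.0281 -0.0344 -0.036; -0.0000 0.0294 -0.0334 -0.036; -0.0000 0.0306 -0.0323 -0.036; -0.0000 0.0317 -0.0312 -0.036; -0.0000 0.0328 -0.0300 -0.036; -0.0000 0.0339 -0.0288 -0.036; -0.0000 0.0349 -0.0275 -0.036; -0.0000 0.0359 -0.0262 -0.036; -0.0000 0.0368 -0.0249 -0.036; -0.0000 0.0377 -0.0235 -0.036; -0.0000 0.0386 -0.0222 -0.036; -0.0000 0.0393 -0.0207 -0.036; -0.0000 0.0401 -0.0193 -0.036; -0.0000 0.0407 -0.0178 -0.036; -0.0000 0.0414 -0.0163 -0.036; -0.0000 0.0419 -0.0148 -0.036; -0.0000 0.0424 -0.0133 -0.036
```

>>> {"fn": "play_rows", "kwargs": {"increments": "0 0.034 -0.026 0; 0 0.034 -0.026 0; 0 0.034 -0.026 0; 0 0.034 -0.026 0; 0 0.034 -0.026 0; 0 0.034 -0.026 0; 0 0.034 -0.026 0; 0 0.034 -0.026 0; 0 0.034 -0.026 0; 0 0.034 -0.026 0; 0 0.034 -0.026 0; 0 0.034 -0.026 0; 0 0.034 -0.026 0; 0 0.034 -0.026 0; 0 0.034 -0.026 0", "hand": -1}}

```text
clock: 1.85
position: [0.5635, -0.0903, 0.2387]
ee_rot: [0.437, 0.553, -0.44, 0.557]
ft_force: [0.5, 0.0, 1.2]
grip_width: 0.999
```

```bash
python3 - <<'E'
from h import *
plan([.40,.2885,.22],-32)
E
```

```text
pos [ 0.5635 -0.0903  0.2387] xaxis [ 0.0014 -0.006  -1.    ] zyaw -76.61 dist 0.413 turn -0.779 n 10 j [ 0.55  0.26 -0.56  1.59  0.15  1.33 -1.37]
0.0016 -0.0071 -0.0406 -0.078; 0.0016 -0.0040 -0.0411 -0.078; 0.0016 -0.0007 -0.0413 -0.078; 0.0016 0.0025 -0.0412 -0.078; 0.0016 0.0057 -0.0409 -0.078; 0.0016 0.0088 -0.0403 -0.078; 0.0016 0.0119 -0.0395 -0.078; 0.0016 0.0150 -0.0385 -0.078; 0.0016 0.0179 -0.0372 -0.078; 0.0016 0.0208 -0.0357 -0.078
```

>>> {"fn": "play_rows", "kwargs": {"increments": "0.001 -0.007 -0.041 -0.078; 0.001 -0.004 -0.041 -0.078; 0.001 -0.001 -0.041 -0.078; 0.001 0.0025 -0.041 -0.078; 0.001 0.006 -0.041 -0.078"}}

```text
clock: 2.35
position: [0.4814, 0.1071, 0.2307]
ee_rot: [0.318, 0.631, -0.319, 0.632]
ft_force: [0.4, 0.4, -0.6]
grip_width: 1.0
```

```bash
python3 - <<'E'
from h import *
plan([.40,.2885,.22],-32)
E
```

```text
pos [0.4814 0.1071 0.2307] xaxis [ 2.0e-04 -1.7e-03 -1.0e+00] zyaw -53.46 dist 0.199 turn -0.374 n 5 j [ 0.4   0.1  -0.75  1.78  0.07  1.29 -1.3 ]
0.0021 0.0085 -0.0389 -0.075; 0.0021 0.0114 -0.0381 -0.075; 0.0021 0.0142 -0.0371 -0.075; 0.0021 0.0170 -0.0360 -0.075; 0.0021 0.0196 -0.0346 -0.075
```

>>> {"fn": "play_rows", "kwargs": {"increments": "0.002 0.0085 -0.039 -0.075; 0.002 0.0115 -0.038 -0.075; 0.002 0.014 -0.037 -0.075; 0.002 0.017 -0.036 -0.075; 0.002 0.0195 -0.035 -0.075; 0 0 0 0"}}

```text
clock: 2.95
position: [0.3907, 0.2997, 0.2214]
ee_rot: [0.186, 0.681, -0.186, 0.684]
ft_force: [0.4, -0.6, 0.3]
grip_width: 0.999
```

```bash
python3 - <<'E'
from h import *
o,c=snap('wrist','w1.png')
for n,X in dict(org=[.422,.2885,0],nose=[.4857,.2487,0],wt=[.422,.2885,.037]).items(): print(n,np.round(proj(c,X,o)))
plan([.422,.2885,.10],-32)
E
```

```text
org [356. 201.]
nose [430. 202.]
wt [359. 209.]
pos [0.3923 0.2974 0.2213] xaxis [ 0.0047 -0.0021 -1.    ] zyaw -30.75 dist 0.125 turn 0.022 n 3 j [ 0.16  0.14 -0.96  1.79  0.12  1.27 -1.37]
0.0405 0.0025 0.0098 0.007; 0.0405 0.0026 0.0098 0.007; 0.0405 0.0026 0.0098 0.007
```

View pics/w1.png

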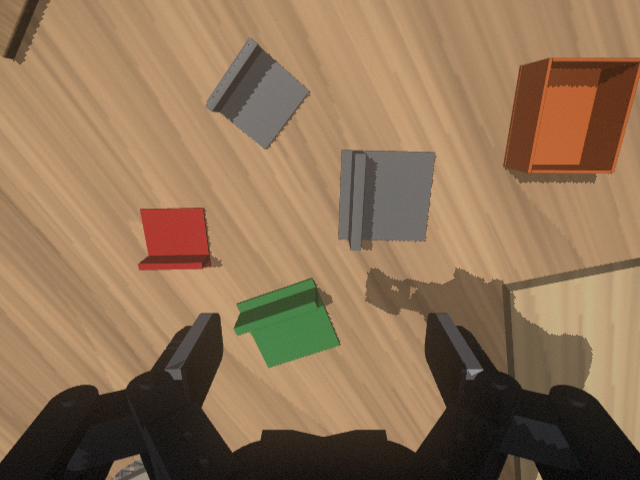

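The wrist view shows the flashing at (385,197), with its wall top from (357,153) to (356,249) and its front edge from (435,153) to (426,241). Green and red lie clear below and to the left. Now I refine the pose.

```bash
python3 - <<'E'
from h import *
o=get_obs();c=camera('wrist');im=c['img']
cv2.imwrite('pics/w2.png',cv2.resize(im[140:260,320:450],None,fx=5,fy=5,interpolation=cv2.INTER_CUBIC))
hsv=cv2.cvtColor(im,cv2.COLOR_BGR2HSV); m=(hsv[...,1]<60).astype(np.uint8)*255
m[:140]=0;m[256:]=0;m[:,:325]=0;m[:,445:]=0
m[:]=cv2.morphologyEx(m,cv2.MORPH_OPEN,np.ones((3,3)))
k=max(cv2.findContours(m,0,2)[0],key=cv2.contourArea)
print(cv2.approxPolyDP(k,3,True)[:,0].tolist())
def rep(n,a,b,z):
    A=ray(c,*a,z,o);B=ray(c,*b,z,o);d=B-A
    print(n,A.round(4),B.round(4),np.linalg.norm(d).round(4),((A+B)/2).round(4),np.degrees(np.arctan2(d[1],d[0]))+90)
rep('front',(435,152),(427,241),.004)
rep('wallT',(358,152),(356,249),.037)
rep('rear',(342,150),(339,241),.004)
E
```

```text
[[339, 149], [336, 237], [345, 237], [348, 248], [357, 248], [359, 237], [421, 238], [431, 151]]
front [0.5122 0.2891 0.004 ] [0.4666 0.2112 0.004 ] 0.0903 [0.4894 0.2502 0.004 ] -30.30404709628958
wallT [0.4473 0.3311 0.037 ] [0.4021 0.2535 0.037 ] 0.0898 [0.4247 0.2923 0.037 ] -30.227269282029695
rear [0.4364 0.3365 0.004 ] [0.3879 0.2583 0.004 ] 0.092 [0.4121 0.2974 0.004 ] -31.789223698395375
```

View pics/w2.png

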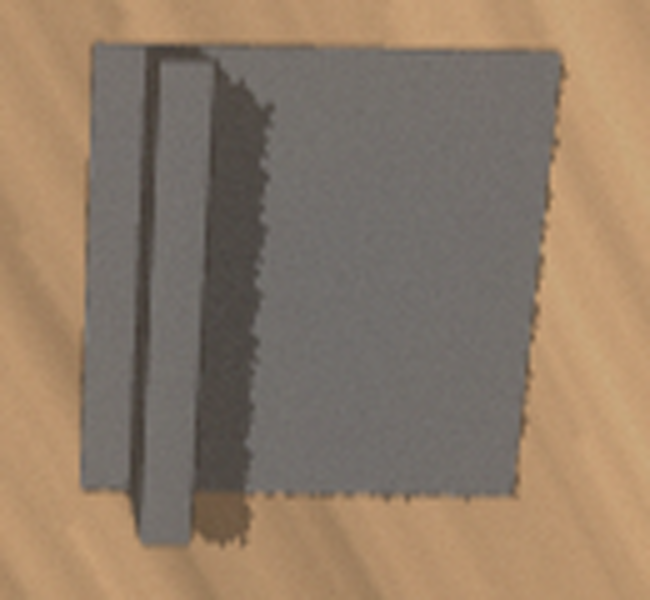

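```bash
python3 - <<'E'
from h import *
plan([.423,.291,.09],-31)
E
```

```text
pos [0.3936 0.2954 0.2211] xaxis [ 0.0048 -0.003  -1.    ] zyaw -30.98 dist 0.134 turn 0.0 n 3 j [ 0.16  0.14 -0.95  1.79  0.12  1.27 -1.37]
0.0438 0.0038 0.0089 0.000; 0.0438 0.0038 0.0089 0.000; 0.0438 0.0038 0.0089 0.000
```

>>> {"fn": "play_rows", "kwargs": {"increments": "0.044 0.004 0.009 0; 0.044 0.004 0.009 0; 0.03 0.004 0.009 0; 0 0 0 0; 0 0 0 0", "hand": -0.4}}

```text
clock: 3.55
position: [0.43, 0.2854, 0.1014]
ee_rot: [0.193, 0.676, -0.194, 0.684]
ft_force: [-0.8, -0.1, 0.3]
grip_width: 0.703
```

```bash
python3 - <<'E'
from h import *
o,c=snap('wrist','w3.png')
plan([.423,.291,.018],-31)
E
```

```text
pos [0.4302 0.2851 0.1015] xaxis [ 0.0098 -0.0054 -0.9999] zyaw -31.77 dist 0.084 turn -0.013 n 2 j [ 0.09  0.34 -0.88  1.87  0.32  1.06 -1.47]
0.0417 0.0006 -0.0051 -0.007; 0.0417 0.0006 -0.0051 -0.007
```

View pics/w3.png

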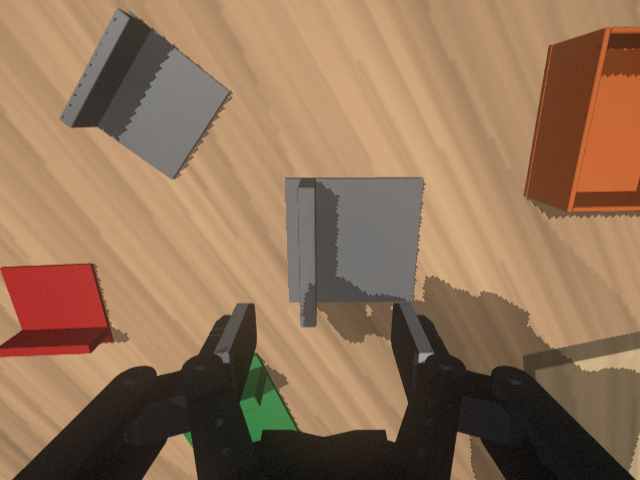

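The wrist view shows the flashing centred between the fingers, with its wall at (308,250). Green, red, bin and the small grey are clear of the finger paths, so I descend.

>>> {"fn": "play_rows", "kwargs": {"increments": "0.03 0 -0.005 -0.007; 0.03 0 -0.004 0; 0.015 0 0 0; 0.006 0 0 0; 0 0 0 0"}}

```text
clock: 4.1
position: [0.4289, 0.291, 0.0272]
ee_rot: [0.194, 0.672, -0.191, 0.688]
ft_force: [0.3, 0.2, -0.4]
grip_width: 0.699
```

```bash
python3 - <<'E'
from h import *
o,c=snap('wrist','w4.png')
plan([.423,.291,.018],-31)
E
```

```text
pos [0.4292 0.2912 0.0277] xaxis [ 2.340e-02 -9.000e-04 -9.997e-01] zyaw -31.62 dist 0.012 turn -0.011 n 1 j [ 0.02  0.45 -0.82  1.93  0.43  0.92 -1.57]
0.0095 -0.0036 -0.0054 -0.011
```

View pics/w4.png

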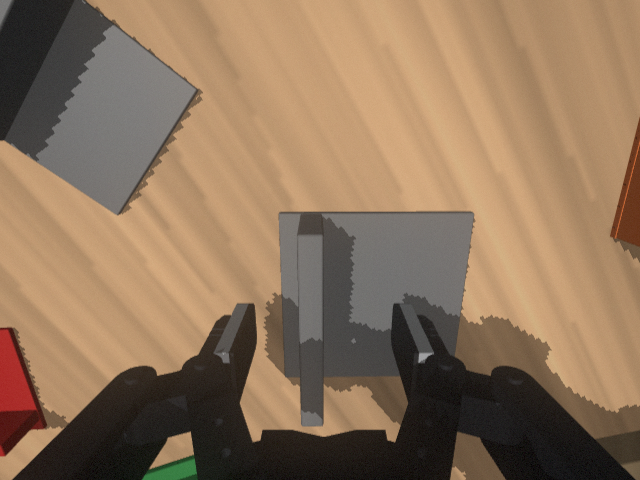

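The view shows the wall at column 312, between the pads at 240 and 405 (midpoint about 322). I shift about 5 mm and go down.

>>> {"fn": "play_rows", "kwargs": {"increments": "0.008 -0.003 -0.005 0; 0.004 0 0 0; 0 0 0 0"}}

```text
clock: 4.45
position: [0.4248, 0.292, 0.0173]
ee_rot: [0.196, 0.671, -0.19, 0.689]
ft_force: [0.7, -0.0, -0.6]
grip_width: 0.701
```

```bash
python3 - <<'E'
from h import *
plan([.423,.291,.018],-31); print(get_obs()['ft_force'])
E
```

```text
pos [0.4248 0.292  0.0173] xaxis [ 2.710e-02  6.000e-04 -9.996e-01] zyaw -31.66 dist 0.002 turn -0.012 n 1 j [ 0.    0.46 -0.81  1.95  0.45  0.9  -1.59]
-0.0008 -0.0018 -0.0010 -0.012
[ 0.69958353 -0.04815096 -0.59715113]
```

Good. Now I close the gripper.

>>> {"fn": "play_rows", "kwargs": {"increments": "0 0 0 0; 0 0 0 0; 0 0 0 0; 0 0 0 0; 0 0 0 0; 0 0 0 0; 0 0 0 0; 0 0 0 0; 0 0 0 0; 0 0 0 0", "hand": 1, "squeeze": 60}}

```text
clock: 5.45
position: [0.4251, 0.2924, 0.0181]
ee_rot: [0.196, 0.671, -0.19, 0.69]
ft_force: [-0.6, -0.4, -0.1]
grip_width: 0.105
```

```bash
python3 - <<'E'
from h import *
o,c=snap('wrist','w5.png')
print(o); np.save('grasp.npy',np.r_[o['position'],o['ee_rot']])
plan([.423,.291,.10],-31)
E
```

```text
{'clock': 5.45, 'joint_pos': array([ 0.00358915,  0.45854348, -0.81505571,  1.94694889,  0.44888753,
        0.89761991, -1.59396274]), 'joint_velocities': array([ 0.00030317, -0.0010439 ,  0.00110759, -0.00021518,  0.00033089,
       -0.00114314,  0.00022141]), 'tau': array([ 6.66919257e-02, -4.98413980e+01, -1.10769492e+01, -2.91827792e+01,
        2.01097364e-01, -1.58821866e-01, -6.53260562e-03]), 'position': array([0.42507817, 0.29240658, 0.01813936]), 'ee_rot': array([ 0.19580997,  0.67095268, -0.18987861,  0.6895122 ]), 'ft_force': array([-0.63606859, -0.44978175, -0.07766403]), 'torque': array([0.05131239, 0.17403019, 0.03443652]), 'grip_width': 0.10494193993861559}
pos [0.4251 0.2924 0.0181] xaxis [ 2.760e-02  9.000e-04 -9.996e-01] zyaw -31.67 dist 0.082 turn -0.012 n 2 j [ 0.    0.46 -0.81  1.95  0.45  0.9  -1.59]
-0.0409 -0.0005 0.0004 -0.006; -0.0409 -0.0005 0.0004 -0.006
```

View pics/w5.png

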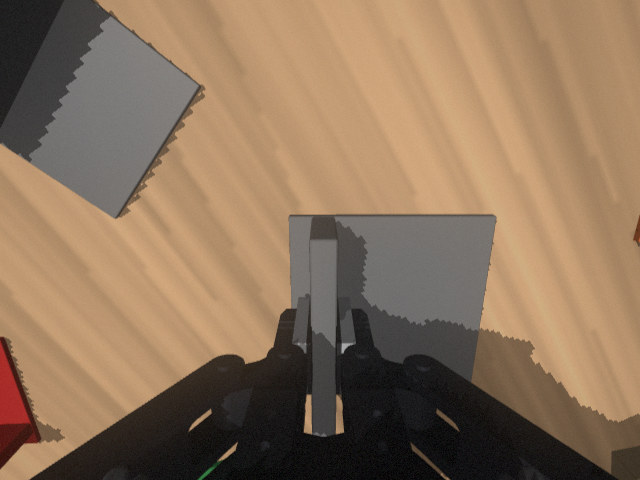

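>>> {"fn": "play_rows", "kwargs": {"increments": "-0.04 0 0 0; -0.04 0 0 0; -0.03 0 0 0; 0 0 0 0"}}

```text
clock: 5.9
position: [0.4208, 0.2917, 0.1303]
ee_rot: [0.195, 0.672, -0.19, 0.688]
ft_force: [-0.5, 0.2, -1.1]
grip_width: 0.108
```

```bash
python3 - <<'E'
from h import *
plan([.505,-.055,.12],-17.8)
E
```

```text
pos [0.4208 0.2917 0.1303] xaxis [ 2.340e-02 -3.000e-04 -9.997e-01] zyaw -31.62 dist 0.357 turn -0.241 n 8 j [ 0.11  0.29 -0.92  1.87  0.27  1.1  -1.46]
0.0015 -0.0314 0.0317 -0.030; 0.0015 -0.0323 0.0307 -0.030; 0.0015 -0.0333 0.0297 -0.030; 0.0015 -0.0341 0.0287 -0.030; 0.0015 -0.0350 0.0276 -0.030; 0.0015 -0.0358 0.0266 -0.030; 0.0015 -0.0366 0.0255 -0.030; 0.0015 -0.0373 0.0244 -0.030
```

>>> {"fn": "play_rows", "kwargs": {"increments": "0.001 -0.021 0.021 -0.02; 0.001 -0.021 0.021 -0.02; 0.001 -0.022 0.020 -0.02; 0.001 -0.022 0.020 -0.02; 0.001 -0.022 0.019 -0.02; 0.001 -0.023 0.019 -0.02; 0.001 -0.023 0.018 -0.02; 0.001 -0.023 0.018 -0.02; 0.001 -0.024 0.017 -0.02; 0.001 -0.024 0.017 -0.02; 0.001 -0.024 0.016 -0.02; 0.001 -0.024 0.016 -0.02; 0 0 0 0; 0 0 0 0"}}

```text
clock: 7.3
position: [0.5044, -0.0658, 0.11]
ee_rot: [0.107, 0.694, -0.106, 0.704]
ft_force: [-0.2, 0.6, -1.0]
grip_width: 0.104
```

```bash
python3 - <<'E'
from h import *
plan([.505,-.055,.08],-17.8)
o,c=snap('wrist','w6.png'); o,c=snap('side','s6.png')
cv2.imwrite('pics/s6c.png',cv2.resize(c['img'][140:340,240:440],None,fx=3,fy=3,interpolation=cv2.INTER_CUBIC))
E
```

```text
pos [ 0.5044 -0.0658  0.11  ] xaxis [ 1.470e-02 -8.000e-04 -9.999e-01] zyaw -17.26 dist 0.032 turn 0.009 n 1 j [ 0.7   0.26 -0.73  1.9   0.21  1.04 -0.42]
0.0300 0.0104 -0.0030 0.009
```

View pics/w6.png

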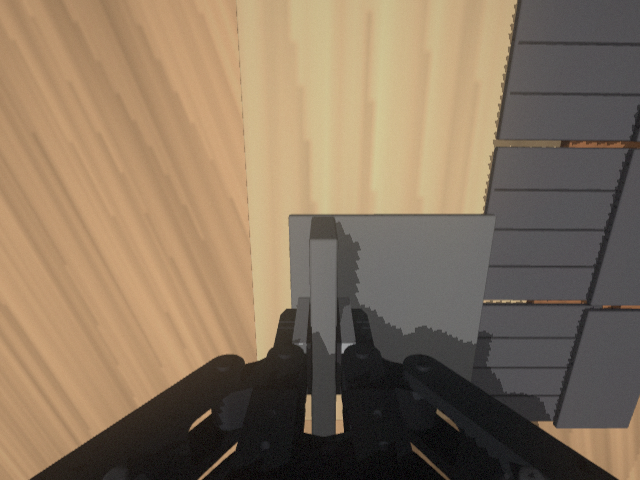

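View pics/s6c.png

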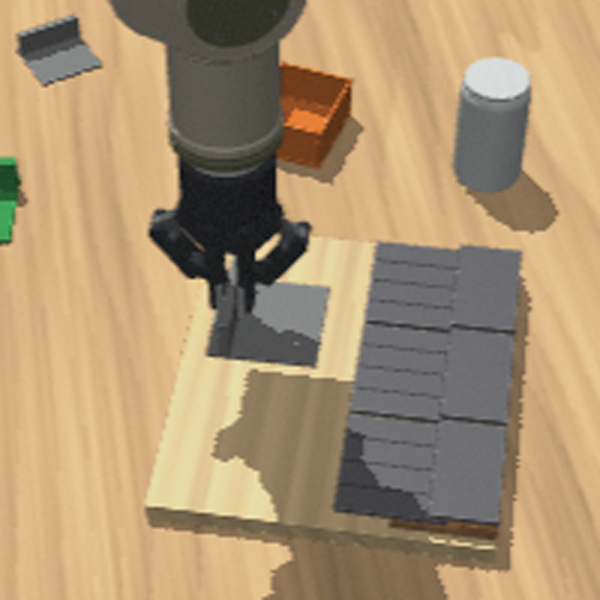

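The flashing sits the same in the hand as when grasped, with its far edge from (289,215) to (495,215). The middle shingle's free edge runs between the gaps at (494,146) and (484,302). I now compute where these lie in tool terms.

```bash
python3 - <<'E'
from h import *
g=np.load('grasp.npy'); og=dict(position=g[:3],ee_rot=g[3:])
o=get_obs(); c=camera('wrist'); im=c['img']
cv2.imwrite('pics/w7.png',cv2.resize(im[120:330,440:570],None,fx=2.8,fy=2.8,interpolation=cv2.INTER_CUBIC))
w5=cv2.imread('pics/w5.png'); cv2.imwrite('pics/w5c.png',cv2.resize(w5[200:400,270:510],None,fx=3,fy=3,interpolation=cv2.INTER_CUBIC))
M=Rot.from_quat(g[3:]).as_matrix()
for p in [(290,215),(496,215),(476,370)]:
    X=ray(c,*p,.004,og); print('flange',p,X.round(4),(M.T@(X-g[:3])).round(4))
E
```

```text
flange (290, 215) [0.4363 0.3389 0.004 ] [ 0.0145  0.0453 -0.0152]
flange (496, 215) [0.5126 0.2912 0.004 ] [0.0165 0.0447 0.0748]
flange (476, 370) [0.4717 0.2214 0.004 ] [ 0.0154 -0.0362  0.0766]
```

View pics/w7.png

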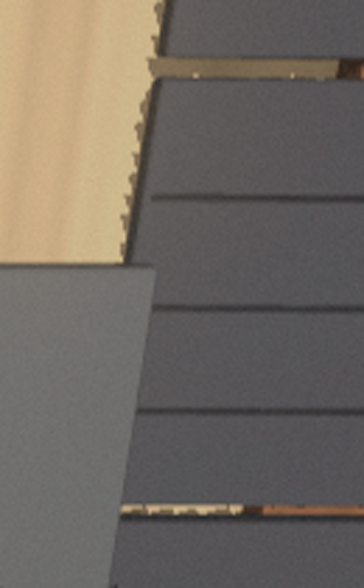

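View pics/w5c.png

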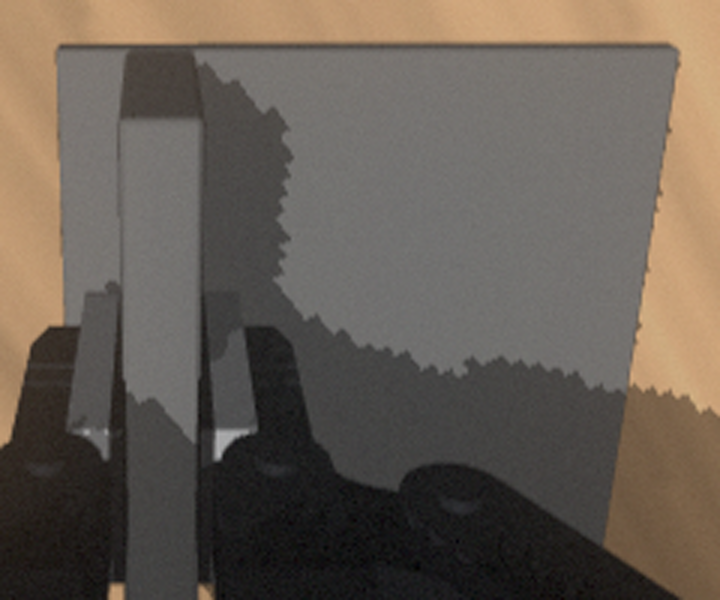

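```bash
python3 - <<'E'
from h import *
o=get_obs(); c=camera('wrist'); M=Rot.from_quat(o['ee_rot']).as_matrix()
q=lambda u,v:(u/2.8+440,v/2.8+120)
P={n:ray(c,*q(*p),.031,o) for n,p in dict(a=(157,79),a2=(335,79),e=(127,262),b=(130,505),b2=(360,507)).items()}
for n,X in P.items(): print(n,X.round(4))
an=lambda A,B:np.degrees(np.arctan2((B-A)[1],(B-A)[0])).round(2)
print('gap up yaw',an(P['a'],P['a2']),'gap low',an(P['b'],P['b2']),'edge yaw',an(P['a'],P['e'])+90)
for yaw in (-17.3,-17.8):
    b=np.array([np.cos(np.radians(yaw)),np.sin(np.radians(yaw))]);l=np.array([-b[1],b[0]])
    la=P['a'][:2]@l; lb=P['b'][:2]@l; x=P['a'][:2]@b
    lap=b*x+l*(la+lb)/2; print('lap',lap.round(4),'width',la-lb)
    D=np.array(o['position'])[:2]-lap; print('tcp rel lap: x',(D@b).round(4),'y',(D@l).round(4))
plan([.5,-.05,.06],-17.8)
E
```

```text
a [ 0.6219 -0.0296  0.031 ]
a2 [ 0.6579 -0.0408  0.031 ]
e [ 0.6097 -0.0672  0.031 ]
b [ 0.6009 -0.1278  0.031 ]
b2 [ 0.6545 -0.1454  0.031 ]
gap up yaw -17.27 gap low -18.2 edge yaw -18.010000000000005
lap [ 0.607  -0.0773] width 0.09993263374610738
tcp rel lap: x -0.1016 y -0.0187
lap [ 0.6066 -0.0772] width 0.09984860362253312
tcp rel lap: x -0.101 y -0.0196
pos [ 0.5046 -0.0648  0.1107] xaxis [ 0.0156 -0.0012 -0.9999] zyaw -17.13 dist 0.053 turn 0.012 n 2 j [ 0.7   0.26 -0.73  1.9   0.21  1.04 -0.42]
0.0253 0.0063 -0.0048 0.006; 0.0253 0.0063 -0.0048 0.006
```

```bash
python3 - <<'E'
from h import *
plan([.518,-.049,.055],-17.8,n=4)
E
```

```text
pos [ 0.5046 -0.0648  0.1107] xaxis [ 0.0156 -0.0012 -0.9999] zyaw -17.13 dist 0.059 turn 0.012 n 4 j [ 0.7   0.26 -0.73  1.9   0.21  1.04 -0.42]
0.0140 0.0047 0.0018 0.003; 0.0140 0.0047 0.0018 0.003; 0.0140 0.0047 0.0018 0.003; 0.0140 0.0047 0.0018 0.003
```

>>> {"fn": "play_rows", "kwargs": {"increments": "0.014 0.005 0.002 0.003; 0.014 0.005 0.002 0.003; 0.014 0.005 0.002 0.003; 0.014 0.005 0.002 0.003; 0 0 0 0; 0 0 0 0"}}

```text
clock: 8.1
position: [0.5196, -0.042, 0.0498]
ee_rot: [0.108, 0.693, -0.107, 0.704]
ft_force: [-0.7, 0.7, -0.0]
grip_width: 0.109
```

```bash
python3 - <<'E'
from h import *
plan([.518,-.049,.04],-17.8,n=2)
o,c=snap('wrist','w8.png'); cv2.imwrite('pics/w8c.png',cv2.resize(c['img'][80:380,280:580],None,fx=2,fy=2))
print(o['ft_force'])
E
```

```text
pos [ 0.5196 -0.042   0.0498] xaxis [ 1.590e-02 -5.000e-04 -9.999e-01] zyaw -17.51 dist 0.012 turn 0.005 n 2 j [ 0.61  0.38 -0.7   1.91  0.31  0.94 -0.55]
0.0049 -0.0036 0.0002 0.003; 0.0049 -0.0036 0.0002 0.003
[-0.706494    0.72228035 -0.01737105]
```

View pics/w8.png

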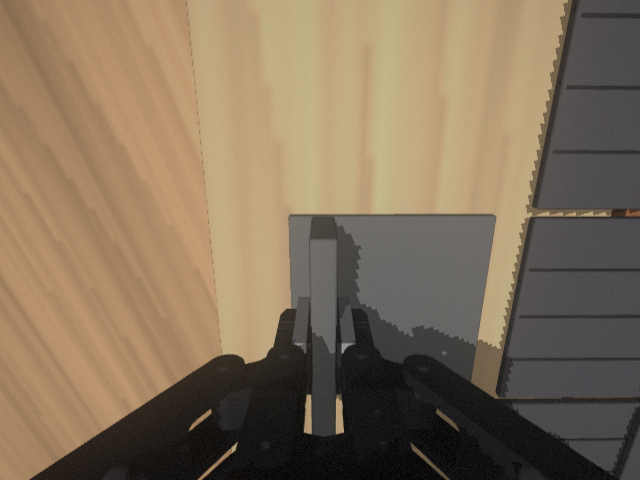

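The nose is just outside the shingle edge. The middle shingle's corners are at about (530,218) and (498,397), so I measure the remaining offset and the yaw.

```bash
cat > m.py <<'E'
from h import *
import sys
def meas(a,b,o,c):
    A=ray(c,*a,.031,o);B=ray(c,*b,.031,o);d=B-A
    yaw=np.arctan2(d[1],d[0])+np.pi/2; b_=np.array([np.cos(yaw),np.sin(yaw)]);l=np.array([-b_[1],b_[0]])
    mid=(A+B)[:2]/2; D=np.array(o['position'])[:2]-mid
    print('lap',mid.round(4),'width',np.linalg.norm(d).round(4),'yaw',np.degrees(yaw).round(2),'tcp rel x,y',(D@b_).round(4),(D@l).round(4))
E
python3 - <<'E'
from m import *
o=get_obs();c=camera('wrist')
im=cv2.resize(c['img'][195:245,490:590],None,fx=6,fy=6,interpolation=cv2.INTER_CUBIC)
im2=cv2.resize(c['img'][370:420,460:560],None,fx=6,fy=6,interpolation=cv2.INTER_CUBIC)
cv2.imwrite('pics/w9.png',np.vstack([im,im2]))
meas((530,218),(498,397),o,c)
E
```

```text
lap [ 0.606  -0.0773] width 0.0998 yaw -16.87 tcp rel x,y -0.093 0.0086
```

View pics/w9.png

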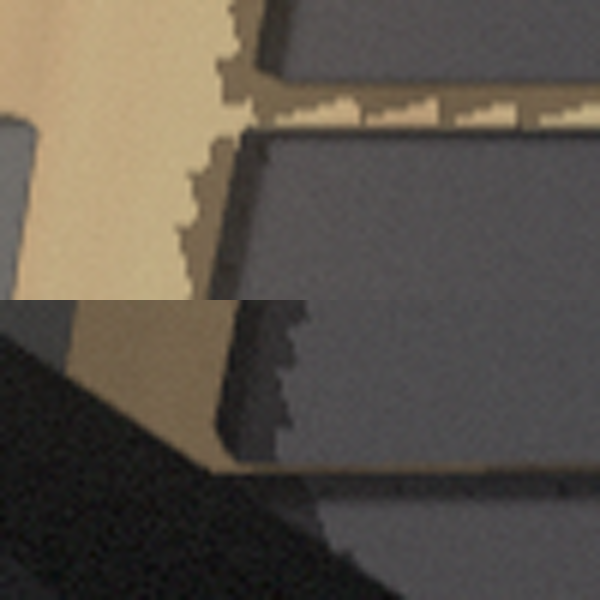

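```bash
sed -i 's/def meas(a,b,o,c):/def meas(a,b,o,c,z=.031):/; s/,\.031,o/,z,o/g' m.py; python3 - <<'E'
from m import *
o=get_obs();c=camera('wrist')
meas((529.3,217),(495.5,397),o,c,.026)
meas((533.7,217.5),(499,397.5),o,c,.031)
plan([.518,-.049,.04],-17.8,n=2)
E
```

```text
lap [ 0.6076 -0.0814] width 0.1038 yaw -17.45 tcp rel x,y -0.0956 0.0107
lap [ 0.6074 -0.0785] width 0.1006 yaw -17.5 tcp rel x,y -0.0945 0.008
pos [ 0.5199 -0.0428  0.0506] xaxis [ 0.0171 -0.0013 -0.9999] zyaw -17.57 dist 0.012 turn 0.004 n 2 j [ 0.61  0.38 -0.7   1.91  0.31  0.94 -0.55]
0.0053 -0.0032 -0.0001 0.002; 0.0053 -0.0032 -0.0000 0.002
```

>>> {"fn": "play_rows", "kwargs": {"increments": "0.003 -0.002 0 0; 0.003 -0.002 0 0; 0.002 -0.002 0 0; 0 0 0 0; 0 0 0 0"}}

```text
clock: 8.75
position: [0.5187, -0.0505, 0.0433]
ee_rot: [0.109, 0.692, -0.109, 0.706]
ft_force: [0.7, 0.7, -1.4]
grip_width: 0.104
```

```bash
cat >> m.py <<'E'
def rel(lap=(.6074,-.0785),yaw=-17.6):
    o=get_obs();b=np.array([np.cos(np.radians(yaw)),np.sin(np.radians(yaw))]);l=np.array([-b[1],b[0]])
    D=np.array(o['position'])[:2]-lap; M=Rot.from_quat(o['ee_rot']).as_matrix()
    print('clk',round(o['clock'],2),'nose in x',(D@b+.075).round(4),'y',(D@l).round(4),'z',o['position'][2].round(4),'yawerr',(np.degrees(np.arctan2(M[1,2],M[0,2]))-yaw).round(2),'jaw pitch',M[2,2].round(4),'roll',M[2,1].round(4),'F',np.round(o['ft_force'],1),'T',np.round(o['torque'],2),'w',o['grip_width'].round(3))
E
python3 -c "
from m import *
rel(); M=Rot.from_quat(np.load('grasp.npy')[3:]).as_matrix(); print(M[2])"
```

```text
Traceback (most recent call last):
  File "m.py", line 11, in rel
    print('clk',round(o['clock'],2),'nose in x',(D@b+.075).round(4),'y',(D@l).round(4),'z',o['position'][2].round(4),'yawerr',(np.degrees(np.arctan2(M[1,2],M[0,2]))-yaw).round(2),'jaw pitch',M[2,2].round(4),'roll',M[2,1].round(4),'F',np.round(o['ft_force'],1),'T',np.round(o['torque'],2),'w',o['grip_width'].round(3))
                                                                                                                                                                                                                                                                                                    ^^^^^^^^^^^^^^^^^^^^^
AttributeError: 'float' object has no attribute 'round'
```

```bash
sed -i "s/o\['grip_width'\].round(3)/round(o['grip_width'],3)/" m.py
python3 -c "
from m import *
rel(); M=Rot.from_quat(np.load('grasp.npy')[3:]).as_matrix(); print(M[2])"
```

```text
clk 8.75 nose in x -0.0181 y -0.0001 z 0.0433 yawerr -0.08 jaw pitch 0.0194 roll 0.0033 F [ 0.7  0.7 -1.4] T [0.01 0.09 0.02] w 0.104
[-0.99962036  0.01522759  0.02296192]
```

>>> {"fn": "play_rows", "kwargs": {"increments": "0.003 0 0 0; 0.0015 0 0 0; 0 0 0 0; 0 0 0 0"}}

```text
clock: 9.15
position: [0.5188, -0.0504, 0.0384]
ee_rot: [0.109, 0.692, -0.108, 0.706]
ft_force: [0.5, 0.5, -1.1]
grip_width: 0.105
```

```bash
python3 - <<'E'
from m import *
rel()
o,c=snap('side','s10.png'); cv2.imwrite('pics/s10c.png',cv2.resize(c['img'][200:330,290:420],None,fx=4.6,fy=4.6,interpolation=cv2.INTER_CUBIC))
E
```

```text
clk 9.15 nose in x -0.0179 y 0.0 z 0.0384 yawerr -0.08 jaw pitch 0.0195 roll 0.0035 F [ 0.5  0.5 -1.1] T [ 0.05 -0.03  0.  ] w 0.105
```

View pics/s10c.png

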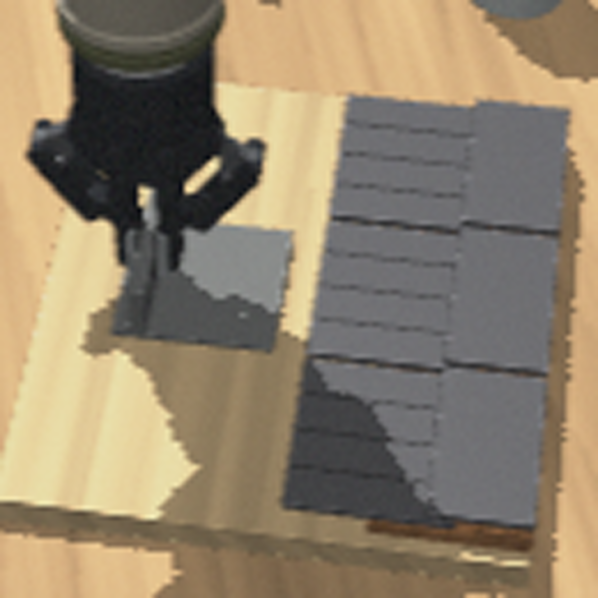

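The flashing is hovering low and square, centred in front of the middle shingle. I lower it to just above contact.

>>> {"fn": "play_rows", "kwargs": {"increments": "0.001 0 0 0; 0.0007 0 0 0; 0 0 0 0"}}

```text
clock: 9.5
position: [0.519, -0.0503, 0.0367]
ee_rot: [0.109, 0.692, -0.108, 0.706]
ft_force: [0.1, 0.4, -1.5]
grip_width: 0.105
```

```bash
python3 -c "
from m import *
rel()"
```

```text
clk 9.5 nose in x -0.0178 y 0.0002 z 0.0367 yawerr -0.07 jaw pitch 0.0198 roll 0.0035 F [ 0.1  0.4 -1.5] T [ 0.    0.04 -0.04] w 0.105
```

>>> {"fn": "play_rows", "kwargs": {"increments": "0.0001 0 0.005 0; 0.0001 0 0.005 0; 0.0001 0 0.005 0; 0.0001 0 0.005 0; 0 0 0 0; 0 0 0 0"}}

```text
clock: 10.1
position: [0.5403, -0.0571, 0.0368]
ee_rot: [0.109, 0.691, -0.109, 0.706]
ft_force: [0.8, -0.1, -0.7]
grip_width: 0.107
```

```bash
python3 - <<'E'
from m import *
rel()
o,c=snap('wrist','w11.png')
E
```

```text
clk 10.1 nose in x 0.0046 y 0.0001 z 0.0368 yawerr -0.1 jaw pitch 0.0201 roll 0.0038 F [ 0.8 -0.1 -0.7] T [-0.04  0.09 -0.02] w 0.107
```

View pics/w11.png

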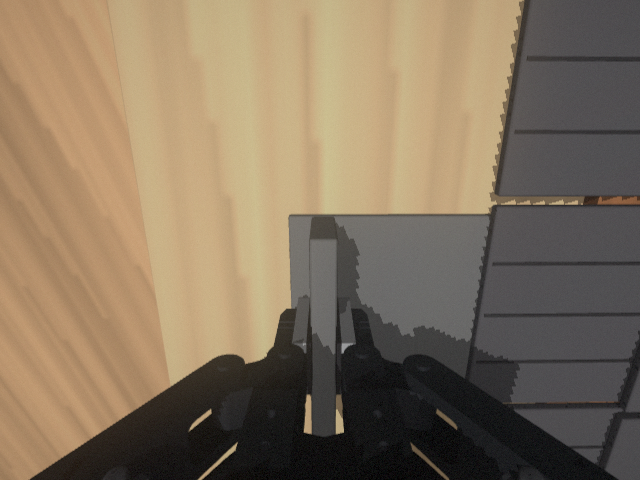

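The nose is entering under the middle shingle, whose edge crosses the flange at (490,215). The force is about zero and the margin to the shingle's side at row 206 is as expected. I continue.

>>> {"fn": "play_rows", "kwargs": {"increments": "0.0001 0 0.005 0; 0.0001 0 0.005 0; 0.0001 0 0.005 0; 0.0001 0 0.005 0; 0.0001 0 0.005 0; 0 0 0 0; 0 0 0 0"}}

```text
clock: 10.85
position: [0.5663, -0.0655, 0.0367]
ee_rot: [0.109, 0.691, -0.109, 0.706]
ft_force: [0.3, 0.7, -1.7]
grip_width: 0.107
```

```bash
python3 - <<'E'
from m import *
rel()
o,c=snap('wrist','w12.png')
o,c=snap('side','s12.png'); cv2.imwrite('pics/s12c.png',cv2.resize(c['img'][200:330,290:420],None,fx=4.6,fy=4.6,interpolation=cv2.INTER_CUBIC))
E
```

```text
clk 10.85 nose in x 0.0319 y -0.0001 z 0.0367 yawerr -0.1 jaw pitch 0.0201 roll 0.0037 F [ 0.3  0.7 -1.7] T [0.02 0.01 0.05] w 0.107
```

View pics/w12.png

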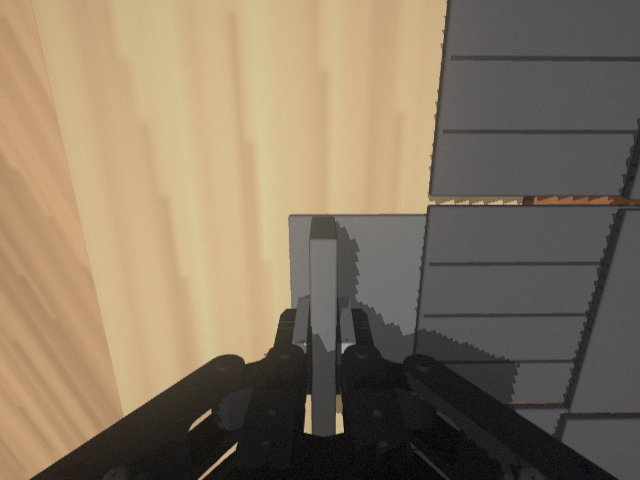

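View pics/s12c.png

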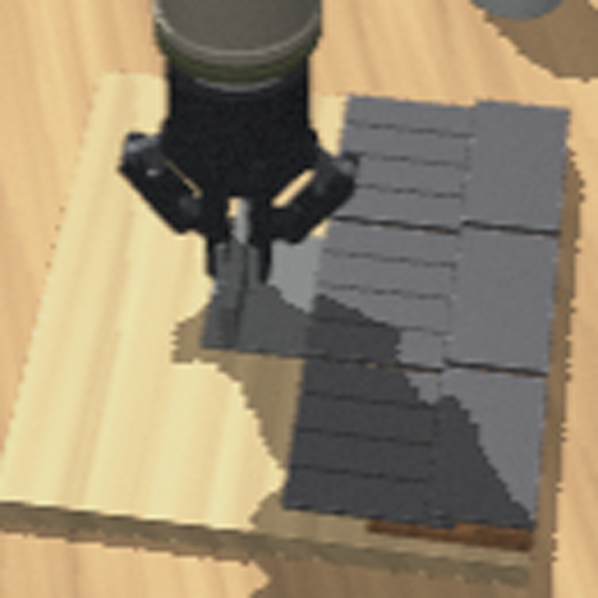

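The nose is about 32 mm in. The shingle edges still line up in both views and the force is about zero. Now I press gently and watch the force.

>>> {"fn": "play_rows", "kwargs": {"increments": "0.001 0 0 0; 0.001 0 0 0; 0.001 0 0 0", "squeeze": 90}}

```text
clock: 11.25
position: [0.5665, -0.0657, 0.0362]
ee_rot: [0.108, 0.691, -0.109, 0.706]
ft_force: [-6.5, -0.8, 13.5]
grip_width: 0.1
```

```bash
python3 - <<'E'
from m import *
rel()
E
```

```text
clk 11.25 nose in x 0.0321 y -0.0002 z 0.0362 yawerr -0.1 jaw pitch 0.0213 roll 0.0021 F [-6.5 -0.8 13.5] T [0.41 1.47 0.17] w 0.1
```

>>> {"fn": "play_rows", "kwargs": {"increments": "0.002 0 0 0; 0.002 0 0 0; 0.002 0 0 0"}}

```text
clock: 11.55
position: [0.5671, -0.0657, 0.0361]
ee_rot: [0.107, 0.691, -0.11, 0.707]
ft_force: [-10.7, -0.6, 23.8]
grip_width: 0.103
```

```bash
python3 - <<'E'
from m import *
rel()
o,c=snap('wrist','w13.png')
rel()
o,c=snap('side','s13.png'); cv2.imwrite('pics/s13c.png',cv2.resize(c['img'][200:330,290:420],None,fx=4.6,fy=4.6,interpolation=cv2.INTER_CUBIC))
E
```

```text
clk 11.55 nose in x 0.0327 y -0.0 z 0.0361 yawerr -0.11 jaw pitch 0.023 roll -0.0007 F [-10.7  -0.6  23.8] T [0.65 2.46 0.26] w 0.103
clk 11.6 nose in x 0.0327 y -0.0 z 0.0361 yawerr -0.11 jaw pitch 0.0231 roll -0.0009 F [-10.3  -0.9  22.7] T [0.67 2.4  0.28] w 0.1
```

View pics/w13.png

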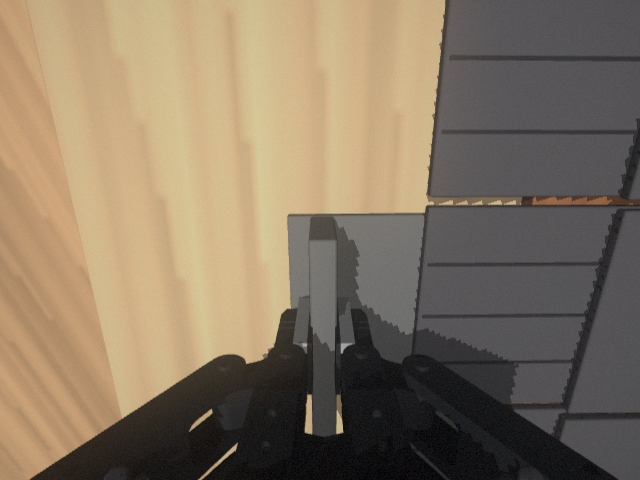

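View pics/s13c.png

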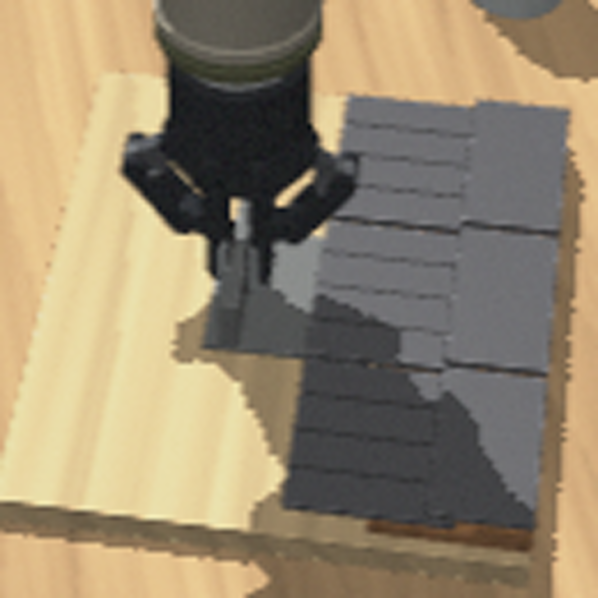

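The press is at 23 N with the shingles undisturbed; the edges are at (428,206) in the wrist view and in line in the side view. The tool's roll differs by 0.016 rad from when it gripped. I relax the grip to 20 N under a light press so the flange settles flat, then squeeze again and press.

>>> {"fn": "play_rows", "kwargs": {"increments": "0.001 0 0 0; 0.001 0 0 0; 0.0005 0 0 0; 0.0005 0 0 0", "squeeze": 20}}

```text
clock: 12.05
position: [0.5669, -0.0654, 0.0367]
ee_rot: [0.106, 0.69, -0.111, 0.707]
ft_force: [-2.1, -0.8, 4.4]
grip_width: 0.099
```

```bash
python3 - <<'E'
from m import *
rel()
E
```

```text
clk 12.05 nose in x 0.0324 y 0.0003 z 0.0367 yawerr -0.05 jaw pitch 0.0242 roll -0.0029 F [-2.1 -0.8  4.4] T [0.19 0.51 0.06] w 0.099
```

>>> {"fn": "play_rows", "kwargs": {"increments": "0.0005 0 0 0; 0.0005 0 0 0; 0.0005 0 0 0; 0.001 0 0 0; 0.0015 0 0 0; 0.002 0 0 0; 0.002 0 0 0", "squeeze": 90}}

```text
clock: 12.75
position: [0.5677, -0.0656, 0.0362]
ee_rot: [0.105, 0.69, -0.112, 0.708]
ft_force: [-14.0, -0.3, 29.6]
grip_width: 0.099
```

```bash
python3 - <<'E'
from m import *
rel()
o,c=snap('wrist','w14.png')
cv2.imwrite('pics/w14c.png',cv2.resize(c['img'][185:445,270:620],None,fx=2.2,fy=2.2,interpolation=cv2.INTER_CUBIC))
# lateral: middle shingle side corner & flange edge
b=np.radians(-17.6);l=np.array([-np.sin(b),np.cos(b)]);bb=np.array([np.cos(b),np.sin(b)])
for n,p,z in [('shingle +y corner',(429,206),.031),('flange +y edge',(400,214),.022),('lower gap',(540,404),.031)]:
    X=ray(c,*p,z,o); print(n,X.round(4),'lat',(X[:2]@l).round(4),'x',(X[:2]@bb).round(4))
print('tcp lat',(np.array(o['position'])[:2]@l).round(4),(np.array(o['position'])[:2]@bb).round(4))
rel()
E
```

```text
clk 12.75 nose in x 0.0333 y 0.0003 z 0.0362 yawerr -0.05 jaw pitch 0.0263 roll -0.0067 F [-14.   -0.3  29.6] T [0.84 2.98 0.36] w 0.099
shingle +y corner [ 0.6233 -0.0296  0.031 ] lat 0.1603 x 0.6031
flange +y edge [ 0.6127 -0.0321  0.022 ] lat 0.1546 x 0.5938
lower gap [ 0.6554 -0.1473  0.031 ] lat 0.0577 x 0.6692
tcp lat 0.1092 0.561
clk 12.8 nose in x 0.0333 y 0.0003 z 0.0362 yawerr -0.05 jaw pitch 0.0264 roll -0.0068 F [-12.7  -1.5  27.8] T [0.87 2.77 0.38] w 0.099
```

View pics/w14c.png

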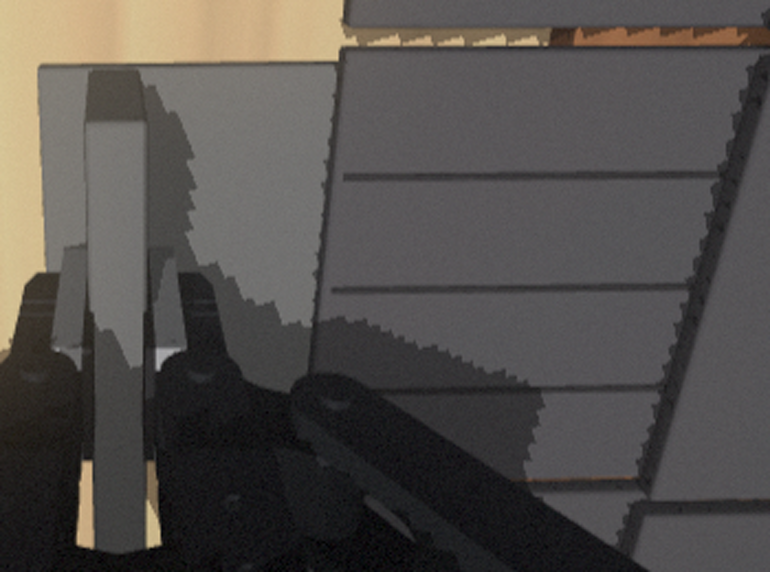

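```bash
python3 - <<'E'
from m import *
rel(); print(workorder.hand_in()); rel()
E
```

```text
clk 12.8 nose in x 0.0333 y 0.0003 z 0.0362 yawerr -0.05 jaw pitch 0.0264 roll -0.0068 F [-12.7  -1.5  27.8] T [0.87 2.77 0.38] w 0.099
the job is handed in; nothing more can be done
None
the job is handed in; nothing more can be done
```

I gripped the larger grey flashing by its wall and slid it under the middle shingle. I handed the job in at about 12.8 s with the arm still pressing it down.

**Last checks:**
- **Depth:** the front edge is about 33 mm in from the shingle's free edge (20 to 45 mm asked).
- **Centring and square:** it is within about 1 mm of centre, and its angle is within about 0.5° of the shingle's. The shingle's own angle came out between −16.9° and −18.2° across measurements.
- **Press:** about 28 N down, with about 13 N sideways as I pressed. The grip was set to 90 N.
- **Shingles:** all three looked undisturbed in the last pictures (side view at the first 23 N press, wrist view at the final press).
- **Bystanders:** I did not touch the bin, tape or can, but I did not measure their positions again at the end.

**Disagreements and doubts:**
- **Top camera:** it put the shingle about 4 to 5 mm to one side of where the wrist camera did. I used the wrist camera because it also showed the flashing in the hand.
- **Flatness:** the gripper's roll drifted about 0.02 rad from the pose at which it gripped. Midway I relaxed the grip to 20 N under a light press so the flange could settle flat, then pressed again. I judged flatness only from the pressing height (36.2 mm, as expected for lying on the board) and the wrist picture.

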